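Pry a stuck heat sink off its seat

ROBOT

A 7-joint arm with a two-finger parallel gripper is mounted at the origin on the work surface. World frame = base frame: x ahead of the robot, y to its left, z up, the work surface at z = 0. Lengths are in m, angles in rad, forces in N, time in s.
With the tool pointing down it reaches from about 0.425 to 1.025 m from the base axis. Payload 9.4 kg.
Tool frame: the origin (TCP) lies at the very end of the fingers, on their centre line; the grasp point (between the pads) lies 19 mm behind it; z points along the fingers, y is the line along which they close (so a half turn about z gives the same grasp; the last joint's range is limited). The gripper opens to 93 mm and grips with 3 to 60 N. Pads are 15 mm wide; open, the fingers measure 128 mm over their backs; the gripper's body (75 mm by 188 mm) begins 65 mm behind the grasp point.
Start: joints at [1.143, 0.599, -0.003, 1.599, 0.002, 0.943, -0.08], TCP at [0.249, -0.681, 0.219] pointing down, gripper open.
Joint ranges: [-2.57, 2.57], [-0.35, 1.97], [-1.29, 1.29], [0.11, 2.56], [-1.05, 4.19], [0.11, 1.86], [-2.63, 2.63]. Speed limits (rad/s): [2.22, 2.22, 3.01, 3.01, 3.14, 3.14, 3.14].

INTERFACE

Orientations are given as a unit quaternion [w, x, y, z].
In Python, from station import get_obs, camera, finish_job gives the robot as it stands.
- The arm moves only by the shell command python3 -m handwheel 'ROWS' [FORCE]. ROWS is JSON, a list of rows, each a list of 3 entries, a list of its own where there are three numbers: the shift along the tool's x, y, z in cm, then the turn, a rotation vector about the tool's x, y, z in rad, then the finger opening in cm, from 0 to 9.3. A call has 1 to 8 rows; each row shifts and turns the commanded pose from where the row before left it, along the tool's axes as they then stand; what a row does not reach is not made up. A row lasts 1/12 s, in which the tool goes at most 41.7 mm and 7.16 degrees, less where a joint would pass 70% of its speed; a pose out of reach is approached as far as the arm can. A call with a gripper value outside its range is refused whole. The fingers move at their own pace and stop on an object; FORCE is the grip in N (left out, the last holds). Time passes only in rows, so rows that do not move let the fingers close. It gives the time, the measured TCP pose, the force, the opening and the grip force at its end, in the units of the state.
- get_obs(): the state, without advancing time (a new reading comes with each control period).
- camera(name): name is "scene" or "top" or "wrist"; returns a dict with "image" (420x560x3 uint8, red, green, blue), "mtx" (3x3 intrinsics, pixels), "R" (3x3) and "t" (3): a world point X has camera coordinates R X + t. Camera axes: x right, y down, z forward; pixel columns grow to the right and rows downward; lengths in m; the calibration is good to about 2 mm. The wrist camera is an equidistant fisheye: a pixel r from the principal point sees the ray r / f radians off the axis. A picture is of the moment at which its call begins. There is no depth.
- finish_job(): hands the job in; it is judged then, once.
The state is a dict: "t": time; "joint_positions": joint angles; "joint_velocities": joint speeds; "joint_torque": joint torques, N m; "tcp_pos": TCP position; "tcp_rot": TCP orientation; "force": force on the tool from outside, world axes, zero at the start; "torque": the same for the moment, N m; "gripper_width": finger opening in m; "finger_force": force on a finger pad.
Only numpy, scipy, OpenCV 4.12 (cv2) and the standard library are available. Lean on these libraries where they do the work, as an engineer would, in place of code of your own. Each camera call takes 0.05 s, during which the arm holds its last target. There are 200 camera calls.

TASK

The finned heat sink is stuck tight in its assembly fixture. Take the pry bar, put its blade over the steel rail in front of the heat sink with the tip under the heat sink's overhanging edge, and lever the heat sink up so that it stands at least 5 mm above its seat; then lay the bar back down on the bench. Do not pull or push the heat sink with the gripper, and leave the plain flat cover in the other fixture seated.

Things in the scene. Friction and masses are not known exactly. Their poses are not given: they have to be found in the camera images.
- bar: Pry bar, loose on the bench, 0.2 kg: black box-shaped handle 100 long x 24 wide x 20 tall mm, and a flat steel blade 115 x 20 x 4 mm from its front end. Origin: centre of the handle's underside; x runs along the bar to the blade's tip at x = 165 mm, z up. Handle spans x = -50 to 50; blade spans z = 8 to 12 mm. Centre of mass x = 26. It can pivot in a light grip (15 N).
- rail: Fulcrum: level steel rod, 8 mm diameter, on the robot-side edge of the heat sink's fixture (fixed grey block 132 x 110 mm, 70 high, front face 8 mm before the rod's axis, nothing in front of it). Origin: middle of the rod's axis, 74 mm above the bench; y along the rod, x level towards the heat sink. End cheeks at y = +-40 to 48, reaching 8 mm above the axis. The other fixture has its own rail.
- sink: Aluminium heat sink: seven 24 mm fins on a plate 80 x 70 (y) x 8 mm. Origin: middle of the plate's lower front edge, at the start 30 mm beyond the rail's axis (x) and 15 mm above it; x away from the rail, z up. The space under the plate is 19 mm high and 26 mm deep from that edge to the foot. It moves only straight up, 25 mm, against friction of about 30 N, and stays where raised.
- cover: The part in the other fixture, to be left seated: same plate, rail and fixture, but a smooth flat top and no fins. Origin and axes as for the heat sink. Which fixture stands left and which right varies.
Things that resemble listed ones, but are neither listed nor needed, are in the scene too. Of the things that look like the bar, take the one that is nearest to the robot's base at the start.

How it is judged:
On the way:
1. the heat sink is being levered: raised over 3 mm while the bar bears both on the rail and on the heat sink (distance of sink from where it was at the start of the episode above 0.003 m and contact force between bar and sink above 4 N and contact force between bar and rail above 4 N), for 0.1 s.
At the end, for the whole second after the job is handed in: The heat sink stands at least 5 mm above where it was seated, the cover is still seated (within 2 mm), and the bar lies level on the bench (origin under 30 mm high, its length within 10 degrees of level), released and at rest (distance of sink from where it was at the start of the episode above 0.005 m and distance of cover from where it was at the start of the episode below 0.002 m and height (world z) of bar below 0.03 m and angle between bar's own x axis and vertical above 1.4 rad and linear speed of bar below 0.02 m/s); the robot touches nothing.
It fails at once if the robot itself touches the heat sink (over 2 N) (contact force between any of the fingers, the arm and sink above 2 N).
It fails at once if the plain cover in the other fixture is lifted by over 2 mm (distance of cover from where it was at the start of the episode above 0.002 m).
It also fails if it takes over 51 s, if anything falls off the work surface, if the arm or the gripper's body presses on something with over 40 N, if the wrist force passes 120 N, or if a joint passes its speed limit or range.

## Working session

There is one attempt and no reset: what is moved stays moved. The work goes in short steps, Python scripts to look and compute and a shell command to move; the robot and the scene stay as the last step left them, time stands still between calls to the robot, and variables do not carry over. Pictures are saved under pics/ and viewed, at most 10 in all, crops included, and the job is handed in when it is done.

```bash
mkdir -p pics; ls; python3 - <<'E'
from station import get_obs, camera
import cv2,pickle
o=get_obs();print(o['t'],o['tcp_pos'],o['tcp_rot'],o['gripper_width'])
d={}
for n in("scene","top"):
    c=camera(n);d[n]=c;print(n,c['mtx'].tolist() if hasattr(c['mtx'],'tolist') else c['mtx'],c['R'],c['t'])
    cv2.imwrite(f'pics/{n}.png',cv2.cvtColor(c['image'],cv2.COLOR_RGB2BGR))
pickle.dump(d,open('cams.pkl','wb'))
E
```

```text
pics
0.0 [ 0.24894821 -0.68038535  0.2177692 ] [-7.66563884e-04  9.84652311e-01  1.74525613e-01 -2.20497258e-04] 0.09303299972761205
scene [[471.6074077370189, 0.0, 279.07171994959333], [0.0, 471.6074077370189, 211.3872255374828], [0.0, 0.0, 1.0]] [[ 0.1731022   0.98485395 -0.00991561]
 [ 0.79588002 -0.1458037  -0.58763618]
 [-0.58018155  0.09382948 -0.80906452]] [-0.16152046 -0.39010933  1.70460202]
top [[484.0421080980521, 0.0, 285.57074142298785], [0.0, 484.0421080980521, 208.5228309251658], [0.0, 0.0, 1.0]] [[-0.0211083  -0.9997187  -0.01081498]
 [-0.99065588  0.02237238 -0.13453771]
 [ 0.13474182  0.00787406 -0.99084945]] [0.06823679 0.60749117 1.50264415]
```

View pics/scene.png

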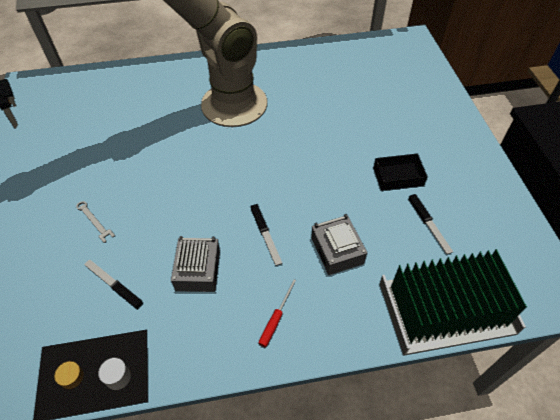

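View pics/top.png

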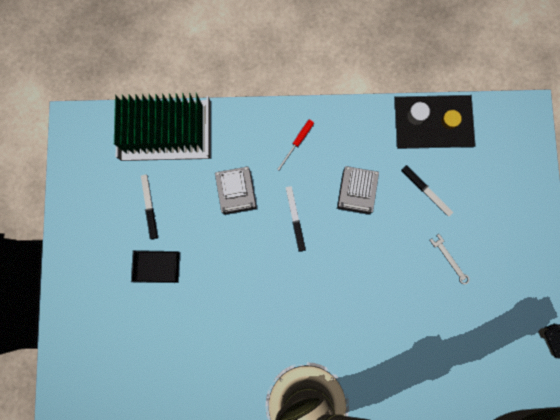

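Scene: bar-like things in the top view are at (150,207), (297,219) and (427,190). The middle one, with its black handle at (299,236), looks nearest the base at about (305,390). The finned heat sink is at (359,187) and the flat cover at (235,187). Next I measure all of these and crop to confirm.

```bash
cat > h.py <<'E'
import numpy as np,cv2,pickle
def ray(c,px):
    K,R,t=map(np.array,(c['mtx'],c['R'],c['t']))
    d=R.T@np.linalg.inv(K)@np.array([px[0],px[1],1.]); return -R.T@t,d
def onplane(c,px,z):
    o,d=ray(c,px); return o+d*(z-o[2])/d[2]
def proj(c,X):
    K,R,t=map(np.array,(c['mtx'],c['R'],c['t'])); p=K@(R@np.array(X)+t); return p[:2]/p[2]
E
python3 - <<'E'
from h import *
d=pickle.load(open('cams.pkl','rb'))
for n in('top','scene'):
    c=d[n];im=c['image'];hsv=cv2.cvtColor(im,cv2.COLOR_RGB2HSV)
    dark=(hsv[...,2]<60).astype(np.uint8)
    # pale, unsaturated steel
    pale=((hsv[...,1]<50)&(hsv[...,2]>120)).astype(np.uint8)
    for nm,m,z in(('dark',dark,.02),('pale',pale,.01)):
        k,l,s,ce=cv2.connectedComponentsWithStats(m)
        for i in range(1,k):
            if 60<s[i,4]<900:
                pts=np.argwhere(l==i)[:,::-1].astype(np.float32)
                W=np.array([onplane(c,p,z)[:2] for p in pts]).astype(np.float32)
                r=cv2.minAreaRect(W*1000); ctr=W.mean(0)
                u=np.linalg.svd(W-ctr,full_matrices=False)[2][0]
                print(n,nm,ce[i].round(1),s[i,4],'W',ctr.round(4),'dist',np.hypot(*ctr).round(3),'size',np.round(r[1]),'yaw',np.degrees(np.arctan2(u[1],u[0])).round(1))
im=d['top']['image'];a=im[155:260,205:395]
b=d['scene']['image'];b=b[195:305,160:380]
a=cv2.resize(a,(760,420),interpolation=cv2.INTER_CUBIC)
cv2.imwrite('pics/c1.png',a[...,::-1]); cv2.imwrite('pics/c2.png',cv2.resize(b,(800,400),interpolation=cv2.INTER_CUBIC)[...,::-1])
E
```

```text
top dark [209.1 127.9] 62 W [0.8875 0.303 ] dist 0.938 size [192.   3.] yaw 179.8
top dark [413.6 178. ] 200 W [ 0.7024 -0.3635] dist 0.791 size [91. 24.] yaw -137.6
top dark [240.1 210. ] 68 W [0.6102 0.2023] dist 0.643 size [  7. 108.] yaw -80.8
top dark [353.2 209.9] 68 W [ 0.6024 -0.163 ] dist 0.624 size [105.   7.] yaw -101.3
top dark [151.4 223.8] 211 W [0.5718 0.4895] dist 0.753 size [94. 24.] yaw -169.7
top dark [298.8 236.1] 172 W [0.5217 0.0147] dist 0.522 size [93. 19.] yaw -169.4
top dark [551.9 338.2] 446 W [ 0.1872 -0.7627] dist 0.785 size [ 62. 100.] yaw -170.2
top dark [532.9 414.5] 585 W [-0.0373 -0.6838] dist 0.685 size [196.  32.] yaw 92.5
top pale [419.8 110.7] 266 W [ 0.9323 -0.3997] dist 1.014 size [59. 59.] yaw -108.6
top pale [286.  157.3] 69 W [0.7839 0.0501] dist 0.785 size [ 8. 99.] yaw 145.0
top pale [146.  191.3] 245 W [0.6806 0.512 ] dist 0.852 size [116.  23.] yaw -170.3
top pale [291.7 203.4] 238 W [0.6297 0.0348] dist 0.631 size [116.  22.] yaw -169.6
top pale [438.  201.4] 257 W [ 0.6252 -0.4405] dist 0.765 size [116.  21.] yaw -138.0
top pale [449.9
[... 892 characters left out ...]
 [103.  24.] yaw 42.1
scene pale [396.4  13.3] 581 W [-0.4302  0.7493] dist 0.864 size [106. 250.] yaw -31.1
scene pale [ 94.6 221.2] 341 W [ 0.4477 -0.4683] dist 0.648 size [179.  38.] yaw 32.3
scene pale [439.6 236.5] 255 W [0.6809 0.5104] dist 0.851 size [116.  21.] yaw 10.2
scene pale [271.8 247.5] 274 W [0.6314 0.032 ] dist 0.632 size [114.  24.] yaw 10.5
scene pale [ 99.5 272. ] 288 W [ 0.6243 -0.4456] dist 0.767 size [111.  23.] yaw 42.4
scene pale [287. 294.] 97 W [0.7807 0.0482] dist 0.782 size [ 12. 101.] yaw -34.3
scene pale [487.8 357.9] 404 W [1.0343 0.4961] dist 1.147 size [ 46. 115.] yaw -72.0
scene pale [111.5 370.5] 535 W [ 0.9041 -0.4039] dist 0.99 size [61. 59.] yaw -122.8
```

View pics/c1.png

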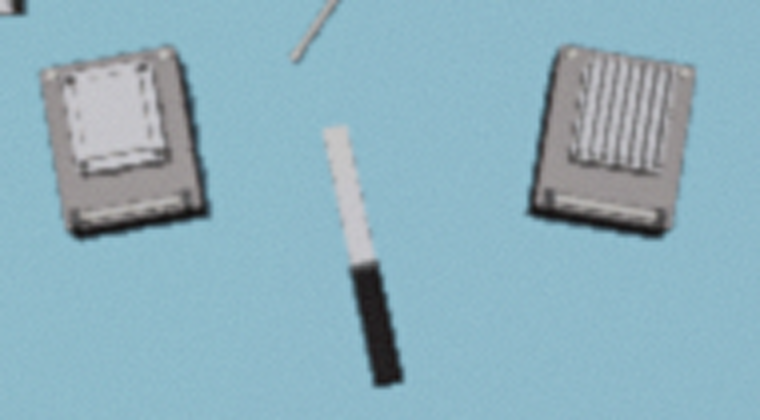

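View pics/c2.png

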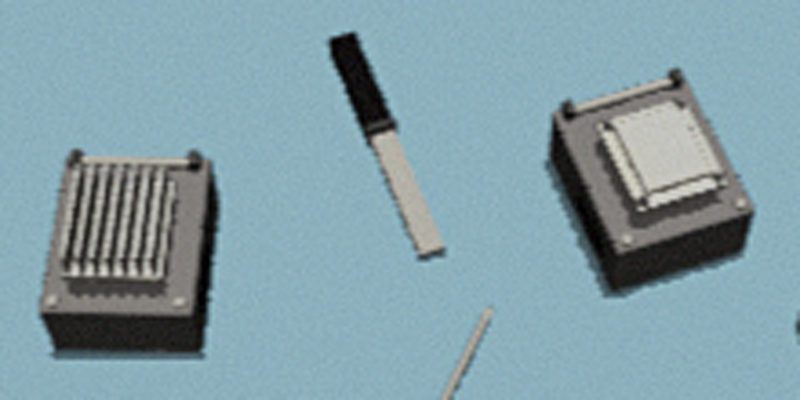

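The crops confirm the choice. The bar at top (297,219), with its handle towards the robot at 0.52 m, is nearest; the others are at 0.75 and 0.79 m. The finned sink is in the right-hand fixture, with its rail facing the robot between cheeks at crop px (549,203) and (665,218). I now triangulate the rail and the fixture yaw.

```bash
python3 - <<'E'
from h import *
d=pickle.load(open('cams.pkl','rb'));T,S=d['top'],d['scene']
# cheek tops (z=.082) picked in crops c1 (x4 from 205,155), c2 (x3.636 from 160,195)
t=[(205+x/4,155+y/4) for x,y in((549,203),(665,218))]
s=[(160+x/3.636,195+y/3.636) for x,y in((195,158),(75,158))]
for a,b in zip(t,s):
    o1,d1=ray(T,a);o2,d2=ray(S,b)
    k=np.linalg.lstsq(np.c_[d1,-d2],o2-o1,rcond=None)[0]
    print('tri',((o1+d1*k[0]+o2+d2*k[1])/2).round(4),'top@.08',onplane(T,a,.08)[:2].round(4),'sc@.08',onplane(S,b,.08)[:2].round(4))
# grey top face of fixture: mask + convex hull
for n,c,box in(('top',T,(335,160,385,216)),('scene',S,(165,230,225,300))):
    hsv=cv2.cvtColor(c['image'],cv2.COLOR_RGB2HSV);x0,y0,x1,y1=box
    m=np.zeros(hsv.shape[:2],np.uint8);sub=hsv[y0:y1,x0:x1];m[y0:y1,x0:x1]=((sub[...,1]<60)&(sub[...,2]>75))
    k,l,st,_=cv2.connectedComponentsWithStats(m);i=1+st[1:,4].argmax()
    p=np.argwhere(l==i)[:,::-1]
    W=np.array([onplane(c,q,.07)[:2] for q in p],np.float32)*1000
    r=cv2.minAreaRect(W);print(n,st[i],np.round(r[0],1),np.round(r[1],1),r[2],cv2.boxPoints(r).round(0).tolist())
E
```

```text
tri [ 0.61   -0.1233  0.0675] top@.08 [ 0.6083 -0.1217] sc@.08 [ 0.6183 -0.1228]
tri [ 0.5958 -0.2122  0.0705] top@.08 [ 0.5945 -0.2111] sc@.08 [ 0.6023 -0.2104]
top [ 339  166   40   47 1444] [ 663.  -174.9] [112.3 132.5] 78.62938690185547 [[587.0, -217.0], [717.0, -243.0], [739.0, -133.0], [609.0, -107.0]]
scene [ 170  236   48   46 1489] [ 663.2 -178.9] [110.2 139. ] 78.52123260498047 [[584.0, -219.0], [720.0, -247.0], [742.0, -139.0], [606.0, -111.0]]
```

```bash
cat >> h.py <<'E'
from scipy.spatial.transform import Rotation as Ro
def plan(pos,yaw,pitch=0):
    "shift (cm, tool axes after the turn) and turn (rotvec, tool axes) to reach TCP pos; tool x at yaw, tipped up by pitch (deg)"
    from station import get_obs
    o=get_obs();q=o['tcp_rot'];R=Ro.from_quat([q[1],q[2],q[3],q[0]])
    G=Ro.from_euler('ZY',[yaw,-pitch],degrees=True)*Ro.from_euler('x',180,degrees=True)
    dp=np.array(pos)-o['tcp_pos']
    print('t',round(o['t'],2),'tcp',np.round(o['tcp_pos'],4),'f',np.round(o['force'],1),'w',round(o['gripper_width'],4),
     '\nturn',(R.inv()*G).as_rotvec().round(4),'shift cm after turn',(G.inv().apply(dp)*100).round(2),'before',(R.inv().apply(dp)*100).round(2))
E
W='python3 -m handwheel'
$W '[[[0,0,0],[0,0,0.0865],9.3],[[0,0,0],[0,0,0.0865],9.3],[[0.8,-1.2,0],[0,0,0],9.3],[[1.6,-2.4,0],[0,0,0],9.3],[[1.75,-2.65,0],[0,0,0],9.3],[[1.75,-2.65,0],[0,0,0],9.3],[[1.75,-2.65,0],[0,0,0],9.3],[[1.75,-2.65,0],[0,0,0],9.3]]'
$W '[[[1.75,-2.65,0],[0,0,0],9.3],[[1.75,-2.65,0],[0,0,0],9.3],[[1.75,-2.65,0],[0,0,0],9.3],[[1.75,-2.65,0],[0,0,0],9.3],[[1.75,-2.65,0],[0,0,0],9.3],[[1.75,-2.65,0],[0,0,0],9.3],[[1.75,-2.65,0],[0,0,0],9.3],[[1.75,-2.65,0],[0,0,0],9.3]]'
$W '[[[1.75,-2.65,0],[0,0,0],9.3],[[1.75,-2.65,0],[0,0,0],9.3],[[1.75,-2.65,0],[0,0,0],9.3],[[1.75,-2.65,0],[0,0,0],9.3],[[1.75,-2.65,0],[0,0,0],9.3],[[0.8,-1.2,0],[0,0,0],9.3],[[0,0,0],[0,0,0],9.3],[[0,0,0],[0,0,0],9.3]]'
python3 -c "
from h import *
plan([.549,.019,.10],10.2)"
```

```text
t: 0.77
tcp_pos: [0.3167, -0.5229, 0.2183]
tcp_rot: [-0.0, 0.996, 0.089, -0.0]
force: [0.4, -0.2, 0.1]
gripper_width: 0.093
finger_force: 0.0
t: 1.43
tcp_pos: [0.417, -0.2895, 0.2185]
tcp_rot: [-0.0, 0.996, 0.089, -0.0]
force: [1.1, -0.2, 0.2]
gripper_width: 0.0929
finger_force: 0.0
t: 2.1
tcp_pos: [0.4852, -0.1313, 0.2184]
tcp_rot: [-0.0, 0.996, 0.09, -0.0]
force: [-0.1, -1.0, 0.1]
gripper_width: 0.093
finger_force: 0.0
t 2.1 tcp [ 0.4852 -0.1313  0.2184] f [-0.1 -1.   0.1] w 0.093 
turn [-0.0001  0.0006  0.0019] shift cm after turn [  8.94 -13.67  11.84] before [  8.97 -13.65  11.83]
```

```bash

python3 -m handwheel '[[[1.0,-1.5,0.5],[0,0,0],9.3],[[1.6,-2.4,1.2],[0,0,0],9.3],[[1.6,-2.5,1.2],[0,0,0],9.3],[[1.6,-2.5,1.2],[0,0,0],9.3],[[1.6,-2.5,1.2],[0,0,0],9.3],[[1.1,-1.6,1.2],[0,0,0],9.3],[[0.4,-0.6,0.6],[0,0,0],9.3],[[0,0,0],[0,0,0],9.3]]'
python3 - <<'E'
from h import *
from station import camera
plan([.549,.019,.003],10.2)
c=camera('wrist');pickle.dump(c,open('w1.pkl','wb'))
cv2.imwrite('pics/w1.png',c['image'][...,::-1])
E
```

```text
t: 2.77
tcp_pos: [0.5484, 0.0178, 0.1462]
tcp_rot: [0.0, 0.996, 0.089, -0.001]
force: [-0.5, 0.2, -0.7]
gripper_width: 0.0929
finger_force: 0.0
t 2.77 tcp [0.5484 0.0178 0.1462] f [-0.5  0.2 -0.7] w 0.0929 
turn [-0.0001  0.0023  0.0008] shift cm after turn [ 0.08 -0.11 14.32] before [ 0.11 -0.1  14.32]
```

View pics/w1.png

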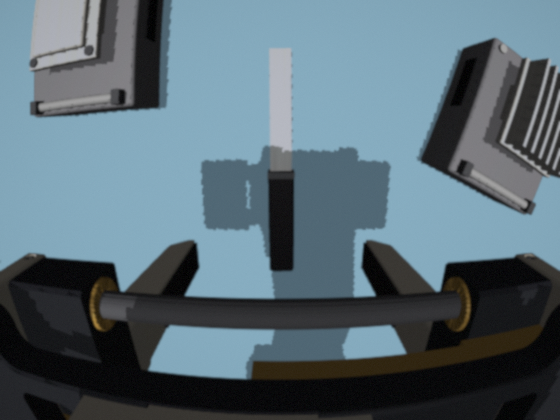

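The wrist view shows the bar (black handle at (281,220)) centred between the fingertips at columns 198 and 363, and parallel to the tool's x axis. I descend and grip.

```bash

python3 -m handwheel '[[[0,0,1.5],[0,0,0],9.3],[[0.1,-0.1,2.5],[0,0,0],9.3],[[0,0,2.5],[0,0,0],7],[[0,0,2.5],[0,0,0],6],[[0,0,2.5],[0,0,0],5],[[0,0,1.8],[0,0,0],5],[[0,0,0.8],[0,0,0],5],[[0,0,0],[0,0,0],5]]' 50
python3 -m handwheel '[[[0,0,0],[0,0,0],4],[[0,0,0],[0,0,0],1],[[0,0,0],[0,0,0],1],[[0,0,0],[0,0,0],1],[[0,0,0],[0,0,0],1],[[0,0,0],[0,0,0],1],[[0,0,0],[0,0,0],1],[[0,0,0],[0,0,0],1]]' 55
python3 -m handwheel '[[[0,0,-0.5],[0,0,0],1],[[0,0,-2],[0,0,0],1],[[0,0,-2.5],[0,0,0],1],[[0,0,-2.5],[0,0,0],1],[[0,0,-2],[0,0,0],1],[[0,0,-0.5],[0,0,0],1],[[0,0,0],[0,0,0],1],[[0,0,0],[0,0,0],1]]' 55
```

```text
t: 3.48
tcp_pos: [0.5487, 0.0166, 0.0058]
tcp_rot: [0.001, 0.996, 0.088, -0.001]
force: [-0.5, 0.2, 0.5]
gripper_width: 0.058
finger_force: 0.0
t: 4.15
tcp_pos: [0.5502, 0.0186, 0.0074]
tcp_rot: [0.0, 0.996, 0.089, 0.001]
force: [-0.6, -1.1, 7.4]
gripper_width: 0.0236
finger_force: 54.9
t: 4.82
tcp_pos: [0.5493, 0.0189, 0.1062]
tcp_rot: [-0.0, 0.996, 0.089, -0.0]
force: [0.1, -0.7, -1.9]
gripper_width: 0.0231
finger_force: 54.9
```

```bash

python3 -m handwheel '[[[-1,0,0],[0,0,0],1],[[-2,0,0],[0,0,0],1],[[-2.5,0,0],[0,0,0],1],[[-2.5,0,0],[0,0,0.05],1],[[-1.5,0,0],[0,0,0.1],1],[[0,0,0],[0,0,0.1],1],[[0,0,0],[0,0,0.085],1],[[0,0,0],[0,0,0.04],1]]'
python3 -c "
from h import *
plan([.437,-.132,.1],-11.3)"
```

```text
t: 5.48
tcp_pos: [0.4542, 0.0025, 0.1055]
tcp_rot: [0.0, 0.995, -0.101, -0.001]
force: [-0.5, -0.2, -1.0]
gripper_width: 0.0236
finger_force: 54.9
t 5.48 tcp [0.4542 0.0025 0.1055] f [-0.5 -0.2 -1. ] w 0.0236 
turn [ 0.0011  0.0026 -0.005 ] shift cm after turn [ 0.95 13.52  0.55] before [ 1.02 13.52  0.57]
```

```bash

python3 -m handwheel '[[[0,1,0],[0,0,0],1],[[0.2,2.5,0],[0,0,0],1],[[0.2,3,0],[0,0,0],1],[[0.2,3,0.2],[0,0,0],1],[[0.2,2.5,0.2],[0,0,0],1],[[0.2,1.5,0.2],[0,0,0],1],[[0,0,0],[0,0,0],1],[[0,0,0],[0,0,0],1]]'
python3 - <<'E'
from h import *
from station import camera
plan([.437,-.132,.1],-11.3)
d={n:camera(n) for n in('scene','top')};pickle.dump(d,open('c2.pkl','wb'))
a=cv2.resize(d['top']['image'][150:270,310:410],(500,600),interpolation=cv2.INTER_CUBIC)
b=cv2.resize(d['scene']['image'][180:300,165:225],(300,600),interpolation=cv2.INTER_CUBIC)
cv2.imwrite('pics/p2.png',np.hstack([a,b])[...,::-1])
E
```

```text
t: 6.15
tcp_pos: [0.438, -0.1326, 0.0999]
tcp_rot: [0.0, 0.995, -0.099, -0.001]
force: [0.7, 0.7, -3.2]
gripper_width: 0.0233
finger_force: 54.9
t 6.15 tcp [ 0.438  -0.1326  0.0999] f [ 0.7  0.7 -3.2] w 0.0233 
turn [ 0.0002  0.002  -0.0014] shift cm after turn [-0.11 -0.04 -0.01] before [-0.11 -0.04 -0.01]
```

View pics/p2.png

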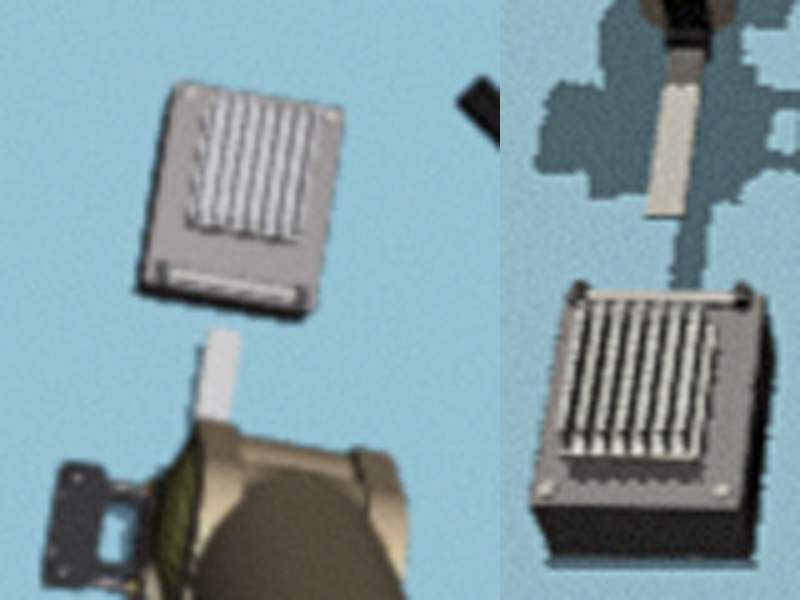

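The picture shows the blade tip at top-crop (224,330) and scene-crop (666,215), in front of the rail's middle at crop (232,288) and parallel to the fins. I triangulate the tip height to check the bar is level.

```bash
python3 - <<'E'
from h import *
d=pickle.load(open('c2.pkl','rb'));T,S=d['top'],d['scene']
def tri(a,b):
    o1,d1=ray(T,a);o2,d2=ray(S,b)
    k=np.linalg.lstsq(np.c_[d1,-d2],o2-o1,rcond=None)[0];print(((o1+d1*k[0]+o2+d2*k[1])/2).round(4),np.linalg.norm(o1+d1*k[0]-o2-d2*k[1]).round(4))
tri((354.8,216),(198.2,223))
tri((310+160/5,150+268/5),(165+243/5,180+288/5)) # left cheek top
tri((310+297/5,150+293/5),(165+78/5,180+288/5))
for n,c in(('T',T),('S',S)): print(n,'blade pred',proj(c,[.5753,-.160,.105]),'rail mid pred',proj(c,[.606,-.1655,.078]))
E
```

```text
[ 0.5732 -0.1575  0.0981] 0.0014
[ 0.6151 -0.1219  0.0793] 0.0014
[ 0.5978 -0.2084  0.077 ] 0.0047
T blade pred [356.1039451  215.04104296] rail mid pred [356.31213442 206.25875139]
S blade pred [197.22613298 222.2926334 ] rail mid pred [197.51317424 237.47297821]
```

```bash

python3 -m handwheel '[[[0,0,0.5],[0,0,0],1],[[0,0,1],[0,0,0],1],[[0,0,0.45],[0,0,0],1],[[0.5,0,0],[0,0,0],1],[[1.2,0,0],[0,0,0],1],[[1.5,0,0],[0,0,0],1],[[0.8,0,0],[0,0,0],1],[[0,0,0],[0,0,0],1]]'
python3 -m handwheel '[[[0.5,0,0],[0,0,0],1],[[0.8,0,0],[0,0,0],1],[[0.8,0,0],[0,0,0],1],[[0.8,0,0],[0,0,0],1],[[0.5,0,0],[0,0,0],1],[[0.3,0,0],[0,0,0],1],[[0,0,0],[0,0,0],1],[[0,0,0],[0,0,0],1]]'
python3 - <<'E'
from h import *
from station import camera
plan([.606-.095*.981,-.1655+.095*.196,.0805],-11.3)
d={n:camera(n) for n in('scene','top')};pickle.dump(d,open('c3.pkl','wb'))
a=cv2.resize(d['top']['image'][150:270,310:410],(500,600),interpolation=cv2.INTER_CUBIC)
b=cv2.resize(d['scene']['image'][180:300,165:225],(300,600),interpolation=cv2.INTER_CUBIC)
cv2.imwrite('pics/p3.png',np.hstack([a,b])[...,::-1])
E
```

```text
t: 6.92
tcp_pos: [0.481, -0.1393, 0.0812]
tcp_rot: [0.0, 0.995, -0.098, 0.001]
force: [0.5, -0.8, -1.6]
gripper_width: 0.0234
finger_force: 54.9
t: 7.58
tcp_pos: [0.5146, -0.1467, 0.081]
tcp_rot: [-0.0, 0.995, -0.098, -0.0]
force: [-0.4, -0.2, -1.6]
gripper_width: 0.0236
finger_force: 54.9
t 7.58 tcp [ 0.5146 -0.1467  0.081 ] f [-0.4 -0.2 -1.6] w 0.0236 
turn [ 0.      0.0005 -0.0001] shift cm after turn [-0.17  0.06  0.05] before [-0.17  0.06  0.05]
```

View pics/p3.png

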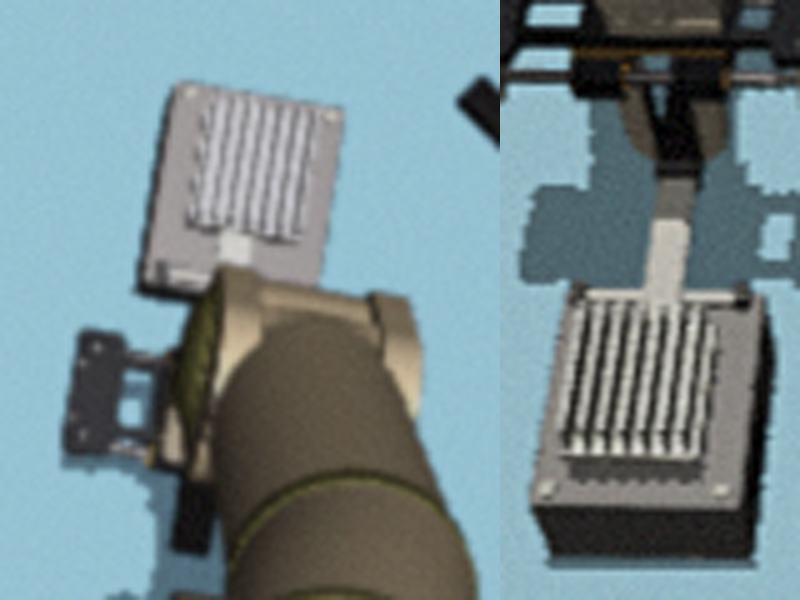

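The picture shows the blade lying over the rail between the cheeks (scene crop (665,290)) and its tip hidden under the sink's edge, with no contact force. I work out the lever arc in tool axes.

```bash
cat > lev.py <<'E'
from h import *
def tgt(th,ex=.118):
    t=np.radians(th);a=ex-.025
    s=-.004*np.sin(t)-a*np.cos(t)+.0015*np.sin(t); z=.074+.004*np.cos(t)-a*np.sin(t)-.0015*np.cos(t)
    return np.array([.606+.981*s,-.1655-.196*s,z])
if __name__=='__main__':
    L=[tgt(t) for t in(0,3,6,9,12,15,18,21,24)]
    for i in range(8):
        t=np.radians(3*i);D=L[i+1]-L[i];s=D[0]/.981;print(3*i+3,L[i+1].round(4),'dx,dz cm',np.round([100*(s*np.cos(t)+D[2]*np.sin(t)),100*(s*np.sin(t)-D[2]*np.cos(t))],2))
    plan(L[0],-11.3)
E
python3 lev.py
```

```text
3 [ 0.5148 -0.1473  0.0716] dx,dz cm [-0.    0.49]
6 [ 0.515  -0.1473  0.0668] dx,dz cm [-0.    0.49]
9 [ 0.5155 -0.1474  0.0619] dx,dz cm [-0.    0.49]
12 [ 0.5163 -0.1476  0.0571] dx,dz cm [-0.    0.49]
15 [ 0.5172 -0.1478  0.0523] dx,dz cm [-0.    0.49]
18 [ 0.5185 -0.148   0.0476] dx,dz cm [-0.    0.49]
21 [ 0.5199 -0.1483  0.043 ] dx,dz cm [-0.    0.49]
24 [ 0.5217 -0.1486  0.0385] dx,dz cm [-0.    0.49]
t 7.68 tcp [ 0.5143 -0.1466  0.081 ] f [-0.3  0.7 -1.9] w 0.0231 
turn [ 0.0001  0.0007 -0.    ] shift cm after turn [0.05 0.06 0.45] before [0.05 0.06 0.45]
```

```bash

python3 -m handwheel '[[[0,0,0.2],[0,0,0],1],[[0,0,0.25],[0,0,0],1],[[0,0,0.25],[0,0.026,0],1],[[0,0,0.49],[0,0.0524,0],1],[[0,0,0.49],[0,0.0524,0],1],[[0,0,0.24],[0,0.026,0],1],[[0,0,0],[0,0,0],1],[[0,0,0],[0,0,0],1]]' 60
python3 -m handwheel '[[[0,0,0.25],[0,0.026,0],1],[[0,0,0.25],[0,0.026,0],1],[[0,0,0.25],[0,0.026,0],1],[[0,0,0.25],[0,0.026,0],1],[[0,0,0],[0,0,0],1],[[0,0,0],[0,0,0],1],[[0,0,0],[0,0,0],1],[[0,0,0],[0,0,0],1]]' 60
python3 -c "
from lev import *
plan(tgt(15),-11.3,15)"
```

```text
t: 8.35
tcp_pos: [0.5149, -0.1467, 0.0618]
tcp_rot: [0.008, 0.992, -0.098, 0.077]
force: [-0.9, 0.5, 0.2]
gripper_width: 0.0235
finger_force: 59.9
t: 9.02
tcp_pos: [0.5163, -0.149, 0.0604]
tcp_rot: [0.013, 0.991, -0.097, 0.09]
force: [2.1, 5.3, 5.5]
gripper_width: 0.0234
finger_force: 60.1
t 9.02 tcp [ 0.5163 -0.149   0.0604] f [2.1 5.3 5.5] w 0.0234 
turn [0.0081 0.08   0.0035] shift cm after turn [-0.14 -0.14  0.79] before [-0.08 -0.15  0.8 ]
```

```bash

python3 -m handwheel '[[[0,0,0.3],[0,0.026,0],1],[[0,0,0.3],[0,0.026,0],1],[[0,0,0.3],[0,0.026,0],1],[[0,0,0.3],[0,0.026,0],1],[[0,0,0],[0,0,0],1],[[0,0,0],[0,0,0],1],[[0,0,0],[0,0,0],1],[[0,0,0],[0,0,0],1]]' 60
python3 -c "
from lev import *
plan(tgt(15),-11.3,15)
o=__import__('station').get_obs();print(o['torque'])"
```

```text
t: 9.68
tcp_pos: [0.5275, -0.1573, 0.0702]
tcp_rot: [0.015, 0.989, -0.097, 0.113]
force: [-0.8, -0.5, -5.6]
gripper_width: 0.0233
finger_force: 60.0
t 9.68 tcp [ 0.5275 -0.1573  0.0702] f [-0.8 -0.5 -5.6] w 0.0233 
turn [0.0066 0.0341 0.0022] shift cm after turn [-1.61 -0.74  1.42] before [-1.56 -0.75  1.47]
[ 0.22909231  1.13012299 -0.00219193]
```

```bash
python3 - <<'E'
from h import *
from station import camera,get_obs
print(np.round(get_obs()['joint_positions'],3))
d={n:camera(n) for n in('scene','wrist')};pickle.dump(d,open('c4.pkl','wb'))
b=cv2.resize(d['scene']['image'][180:300,140:260],(600,600),interpolation=cv2.INTER_CUBIC)
cv2.imwrite('pics/p4.png',b[...,::-1])
E
```

```text
[ 0.284  0.576 -0.147  2.288  1.044  0.107 -2.627]
```

View pics/p4.png

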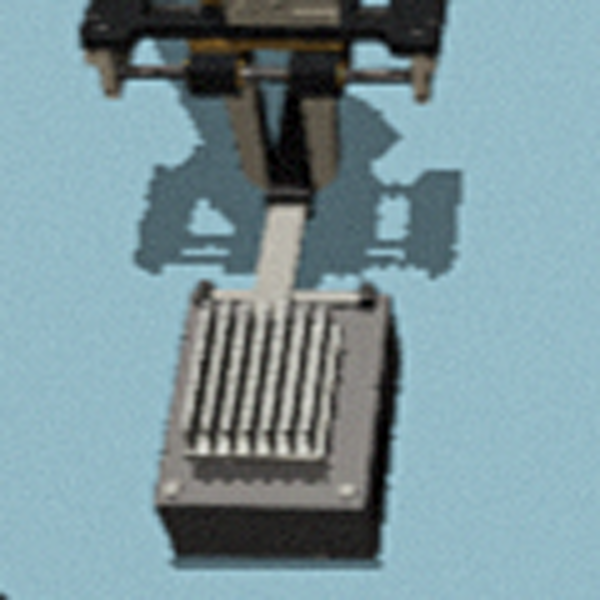

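The picture shows the bar still over the rail (crop (278,285)) with the sink seated. Joint 6 is at its lower limit (0.107), so the tool cannot tip back further. I back out of the tilt. Then I will let the bar pivot in a light grip while the tool leans forward, and clamp again.

```bash

python3 -m handwheel '[[[0,0,0],[0,-0.03,0],2],[[0,0,0],[0,-0.03,0],2],[[0,0,0],[0,-0.03,0],2],[[0,0,0],[0,0,0],2]]' 60
python3 -c "
from lev import *
plan(tgt(6),-11.3,6)
o=__import__('station').get_obs();print(o['joint_positions'].round(3))"
```

```text
t: 10.12
tcp_pos: [0.527, -0.1571, 0.0705]
tcp_rot: [0.01, 0.993, -0.098, 0.067]
force: [-8.2, 2.7, 5.5]
gripper_width: 0.0233
finger_force: 60.0
t 10.12 tcp [ 0.527  -0.1571  0.0705] f [-8.2  2.7  5.5] w 0.0233 
turn [ 0.006  -0.0308  0.0014] shift cm after turn [-1.4  -0.72  0.23] before [-1.41 -0.73  0.18]
[ 0.487  0.612 -0.437  2.205  0.86   0.345 -2.439]
```

```bash

python3 -m handwheel '[[[-0.4,-0.2,0],[0,0,0],1],[[-0.5,-0.25,0],[0,0,0],1],[[-0.4,-0.25,0],[0,0,0],1],[[-0.1,0,0],[0.006,-0.03,0],1],[[0,0,0],[0,0,0],1],[[0,0,0],[0,0,0],1]]' 60
python3 - <<'E'
from lev import *
from station import camera
plan(tgt(6),-11.3,6)
o=__import__('station').get_obs();print(o['joint_positions'].round(3))
c=camera('wrist');cv2.imwrite('pics/w2.png',c['image'][...,::-1])
E
```

```text
t: 10.62
tcp_pos: [0.5155, -0.1468, 0.0686]
tcp_rot: [0.005, 0.994, -0.097, 0.054]
force: [-0.1, 1.4, 4.1]
gripper_width: 0.0235
finger_force: 60.0
t 10.62 tcp [ 0.5155 -0.1468  0.0686] f [-0.1  1.4  4.1] w 0.0235 
turn [-0.0005 -0.0047  0.0032] shift cm after turn [-0.06  0.06  0.18] before [-0.06  0.06  0.18]
[ 0.492  0.614 -0.46   2.216  0.836  0.363 -2.43 ]
```

View pics/w2.png

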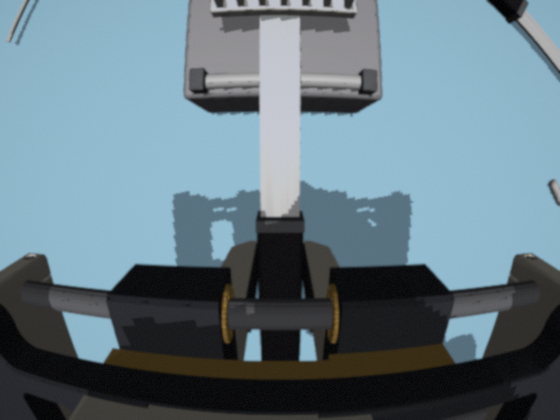

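The wrist view shows the blade centred on the rail (column 280, cheeks at 197 and 369), with its tip under the finned sink. I open the fingers slightly so the bar rests wedged between rail and plate. Then I lean the tool forward 12°, go deeper on the handle, and grip again.

```bash

python3 -m handwheel '[[[0,0,0.1],[0,0,0],2.4],[[0,0,0],[0,0,0],3.2],[[0,0,0],[0,0,0],3.2],[[0,0,0],[0,0,0],3.2],[[0,0,0],[0,0,0],3.2]]' 20
python3 -c "
from h import *
plan([.5125,-.1468,.0537],-11.3,-12)"
```

```text
t: 11.08
tcp_pos: [0.5149, -0.1476, 0.0672]
tcp_rot: [0.006, 0.994, -0.097, 0.053]
force: [0.1, 0.2, 0.9]
gripper_width: 0.032
finger_force: 0.0
t 11.08 tcp [ 0.5149 -0.1476  0.0672] f [0.1 0.2 0.9] w 0.032 
turn [ 0.0009 -0.3169  0.0022] shift cm after turn [ 0.03 -0.03  1.37] before [-0.4  -0.03  1.32]
```

```bash

python3 -m handwheel '[[[0,0,0],[0,-0.08,0],3.2],[[0,0,0],[0,-0.1,0],3.2],[[0,0,0],[0,-0.1,0],3.2],[[0,0,0],[0,-0.037,0],3.2],[[0,0,0.6],[0,0,0],3.2],[[0,0,0.7],[0,0,0],3.2],[[0,0,0],[0,0,0],3.2],[[0,0,0],[0,0,0],3.2]]' 20
python3 - <<'E'
from h import *
from station import camera,get_obs
plan([.5125,-.1468,.0537],-11.3,-12)
print(get_obs()['joint_positions'].round(3))
c=camera('scene');im=c['image']
b=cv2.resize(im[180:300,140:260],(400,400),interpolation=cv2.INTER_CUBIC)
w=cv2.resize(camera('wrist')['image'],(400,400))
cv2.imwrite('pics/p5.png',np.hstack([b,w])[...,::-1])
E
```

```text
t: 11.75
tcp_pos: [0.511, -0.1468, 0.0542]
tcp_rot: [-0.01, 0.99, -0.096, -0.104]
force: [0.4, 0.4, 0.4]
gripper_width: 0.032
finger_force: 0.0
t 11.75 tcp [ 0.511  -0.1468  0.0542] f [0.4 0.4 0.4] w 0.032 
turn [0.002  0.0007 0.003 ] shift cm after turn [ 0.15 -0.03  0.02] before [ 0.15 -0.03  0.01]
[ 0.591  0.765 -0.64   1.984  0.563  0.813 -2.168]
```

View pics/p5.png

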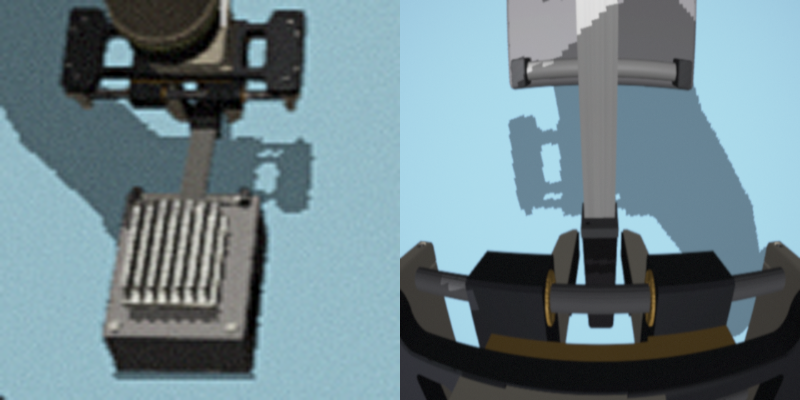

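The picture shows the open fingers straddling the handle (right half, (600,280)), with the blade still over the rail and under the fins' plate. I clamp and lever along the same arc: per 3°, shift [0.23, 0, 0.46] cm.

```bash

python3 -m handwheel '[[[0.1,0,0],[0,0,0],2.5],[[0,0,0],[0,0,0],1],[[0,0,0],[0,0,0],1],[[0,0,0],[0,0,0],1],[[0,0,0],[0,0,0],1],[[0,0,0],[0,0,0],1]]' 60
python3 -m handwheel '[[[0.12,0,0.23],[0,0.026,0],1],[[0.12,0,0.23],[0,0.026,0],1],[[0.12,0,0.23],[0,0.026,0],1],[[0.12,0,0.23],[0,0.026,0],1],[[0.12,0,0.23],[0,0.026,0],1],[[0.12,0,0.23],[0,0.026,0],1],[[0,0,0],[0,0,0],1],[[0,0,0],[0,0,0],1]]' 60
python3 -c "
from h import *
plan([.5125,-.1468,.0537],-11.3,-12)
o=__import__('station').get_obs();print(o['joint_positions'].round(3),o['torque'].round(2))"
```

```text
t: 12.35
tcp_pos: [0.5137, -0.147, 0.0546]
tcp_rot: [-0.01, 0.99, -0.097, -0.104]
force: [1.6, 2.1, 1.6]
gripper_width: 0.0234
finger_force: 60.0
t: 13.02
tcp_pos: [0.5184, -0.1479, 0.0405]
tcp_rot: [-0.002, 0.995, -0.097, -0.026]
force: [-0.9, 1.6, 9.5]
gripper_width: 0.0235
finger_force: 60.0
t 13.02 tcp [ 0.5184 -0.1479  0.0405] f [-0.9  1.6  9.5] w 0.0235 
turn [ 0.0014 -0.1568  0.0028] shift cm after turn [-0.86  0.01 -1.17] before [-0.66  0.01 -1.29]
[ 0.555  0.724 -0.569  2.094  0.701  0.579 -2.292] [0.46 0.76 0.09]
```

```bash
cat > rise.py <<'E'
from h import *
from station import camera
a=pickle.load(open('c3.pkl','rb'))['scene']; b=camera('scene')
g=lambda c:cv2.cvtColor(c['image'],cv2.COLOR_RGB2GRAY).astype(np.float32)
P=[.663,-.176,.12];print('px per 10mm up',proj(a,[.663,-.176,.13])-proj(a,P))
def sh(x0,y0,x1,y1):
    A,B=g(a)[y0:y1,x0:x1],g(b)[y0:y1,x0:x1]
    w=np.eye(2,3,dtype=np.float32);r,w=cv2.findTransformECC(A,B,w,cv2.MOTION_TRANSLATION,(3,100,1e-5));return w[:,2].round(2),round(r,3)
print('sink fins',sh(178,246,206,270),'fixture rear',sh(170,283,214,296))
E
python3 rise.py
```

```text
px per 10mm up [-0.62312275 -2.06811369]Traceback (most recent call last):
  File "rise.py", line 9, in <module>
    print('sink fins',sh(178,246,206,270),'fixture rear',sh(170,283,214,296))
                      ~~^^^^^^^^^^^^^^^^^
  File "rise.py", line 8, in sh
    w=np.eye(2,3,dtype=np.float32);r,w=cv2.findTransformECC(A,B,w,cv2.MOTION_TRANSLATION,(3,100,1e-5));return w[:,2].round(2),round(r,3)
                                       ~~~~~~~~~~~~~~~~~~~~^^^^^^^^^^^^^^^^^^^^^^^^^^^^^^^^^^^^^^^^^^^
cv2.error: OpenCV(4.12.0) /io/opencv/modules/video/src/ecc.cpp:589: error: (-7:Iterations do not converge) The algorithm stopped before its convergence. The correlation is going to be minimized. Images may be uncorrelated or non-overlapped in function 'findTransformECC'
```

```bash

python3 -m handwheel '[[[0.12,0,0.23],[0,0.026,0],1],[[0.12,0,0.23],[0,0.026,0],1],[[0.06,0,0.12],[0,0.013,0],1],[[0,0,0],[0,0,0],1],[[0,0,0],[0,0,0],1],[[0,0,0],[0,0,0],1]]' 60
python3 - <<'E'
from h import *
from station import get_obs,camera
plan([.5125,-.1468,.0537],-11.3,-12);print(get_obs()['torque'].round(2))
a=pickle.load(open('c3.pkl','rb'))['scene']; b=camera('scene')
# rear lower edge profile of sink vs fixture, several columns
for c in (a,b):
    g=cv2.cvtColor(c['image'],cv2.COLOR_RGB2GRAY)
    print(g[262:284,180:206].mean(1).astype(int))
E
```

```text
t: 13.57
tcp_pos: [0.5209, -0.1484, 0.0345]
tcp_rot: [0.001, 0.995, -0.097, 0.006]
force: [-3.1, 2.0, 12.3]
gripper_width: 0.0233
finger_force: 60.0
t 13.57 tcp [ 0.5209 -0.1484  0.0345] f [-3.1  2.  12.3] w 0.0233 
turn [ 0.0014 -0.2213  0.0028] shift cm after turn [-1.24  0.01 -1.69] before [-0.84  0.01 -1.93]
[0.5  0.86 0.14]
[127 125 121 120  92 112 131 151 163 105  63  68  70  76 109 137 136 136
 128  72  32  32]
[131 121 105  99 119 138 159 183  67  59  72  72  70  73  99 138 137 137
 128  71  31  31]
```

```bash

python3 -m handwheel '[[[-0.12,0,-0.23],[0,-0.026,0],1],[[-0.23,0,-0.46],[0,-0.0524,0],1],[[-0.23,0,-0.46],[0,-0.0524,0],1],[[-0.23,0,-0.46],[0,-0.0524,0],1],[[-0.23,0,-0.46],[0,-0.0524,0],1],[[-0.23,0,-0.46],[0,-0.0524,0],1],[[0,0,0],[0,0,0],1],[[0,0,0],[0,0,0],1]]' 60
python3 - <<'E'
from h import *
from station import get_obs,camera
plan([.5125,-.1468,.0537],-11.3,-12);print(get_obs()['torque'].round(2))
b=camera('scene')
g=cv2.cvtColor(b['image'],cv2.COLOR_RGB2GRAY);print(g[262:284,180:206].mean(1).astype(int))
E
```

```text
t: 14.28
tcp_pos: [0.5128, -0.147, 0.06]
tcp_rot: [-0.013, 0.986, -0.097, -0.135]
force: [3.4, -0.4, 3.8]
gripper_width: 0.0235
finger_force: 60.0
t 14.28 tcp [ 0.5128 -0.147   0.06  ] f [ 3.4 -0.4  3.8] w 0.0235 
turn [0.0006 0.0635 0.0015] shift cm after turn [ 0.1  -0.02  0.63] before [ 0.14 -0.02  0.62]
[-0.13 -1.04 -0.02]
[130 120 104  99 118 137 159 181  66  59  71  71  71  73  98 137 136 137
 128  71  31  32]
```

```bash

python3 -m handwheel '[[[0,0,-0.3],[0,0,0],1],[[-0.5,0,0.15],[0,0,0],1],[[-0.9,0,0.3],[0,0,0],1],[[-1.4,0,0.48],[0,0,0],1],[[-1.4,0,0.48],[0,0,0],1],[[-1.4,0,0.48],[0,0,0],1],[[-0.9,0,0.3],[0,0,0],1],[[0,0,0],[0,0,0],1]]' 60
python3 - <<'E'
from h import *
from station import get_obs,camera
plan([.5125,-.1468,.0537],-11.3,-12);print(get_obs()['torque'].round(2),get_obs()['joint_positions'].round(2))
d={n:camera(n) for n in('scene','top')};pickle.dump(d,open('c5.pkl','wb'))
g=cv2.cvtColor(d['scene']['image'],cv2.COLOR_RGB2GRAY);print(g[262:284,180:206].mean(1).astype(int))
# blade: pale, unsaturated blob in front of the rail in the scene view
h=cv2.cvtColor(d['scene']['image'],cv2.COLOR_RGB2HSV)
m=((h[...,1]<50)&(h[...,2]>80)).astype(np.uint8);m[237:]=0;m[:,:185]=0;m[:,215:]=0
k,l,s,ce=cv2.connectedComponentsWithStats(m);print(s[1:],ce[1:].round(1))
E
```

```text
t: 15.0
tcp_pos: [0.4419, -0.1336, 0.0599]
tcp_rot: [-0.013, 0.986, -0.096, -0.138]
force: [-0.1, -0.6, -0.8]
gripper_width: 0.0236
finger_force: 60.0
t 15.0 tcp [ 0.4419 -0.1336  0.0599] f [-0.1 -0.6 -0.8] w 0.0236 
turn [0.0024 0.0696 0.0027] shift cm after turn [ 7.16 -0.09 -0.89] before [ 7.08 -0.07 -1.39]
[-0.02 -0.35  0.02] [ 0.61  0.73 -0.66  2.09  0.54  0.8  -2.18]
[129 122 103  99 119 136 159 182  66  58  72  72  70  72  98 136 136 136
 128  70  32  31]
[[212   0   3   1   3]
 [185  30  14  23 202]
 [201  60   1   2   2]
 [202  63   1   1   1]
 [209  73   1   2   2]
 [209  77   1   2   2]
 [209  80   1   1   1]
 [210  87   2   3   3]
 [200  90   9  24  31]
 [185  99  10  16  25]
 [197 116   1   1   1]
 [196 119   2   1   2]
 [210 121   1   1   1]
 [185 123   3   4   7]
 [202 122   1   1   1]
 [208 141   1   1   1]
 [207 145   1   1   1]
 [200 155  12  26  90]
 [210 180   2   2   4]
 [200 185   1   1   1]
 [197 188   1   1   1]
 [195 193   1   1   1]
 [197 195   2   1   2]
 [212 195   1   1   1]
 [195 198  12  31 234]
 [213 236   1   1   1]] [[213.    0. ]
 [189.9  42. ]
 [201.   60.5]
 [202.   63. ]
 [209.   73.5]
 [209.   77.5]
 [209.   80. ]
 [210.7  88. ]
 [202.6 100.9]
 [189.5 106.5]
 [197.  116. ]
 [196.5 119. ]
 [210.  121. ]
 [186.1 124.6]
 [202.  122. ]
 [208.  141. ]
 [207.  145. ]
 [207.5 168.5]
 [210.5 180.5]
 [200.  185. ]
 [197.  188. ]
 [195.  193. ]
 [197.5 195. ]
 [212.  195. ]
 [200.6 213.2]
 [213.  236. ]]
```

```bash

python3 -m handwheel '[[[0,0,0],[0,-0.05,0],1],[[0,0,0],[0,-0.05,0],1],[[0.2,0,0.5],[0,0,0],1],[[0.5,0,1.2],[0,0,0],1],[[0.5,0,1.2],[0,0,0],1],[[0.2,0,0.5],[0,0,0],1],[[0,0,0],[0,0,0],1],[[0,0,0],[0,0,0],1]]' 60
python3 - <<'E'
from h import *
from station import get_obs,camera
plan([.4419,-.1336,.008],-11.3,-21.5)
d={n:camera(n) for n in('scene','top')}
for n,c in d.items():
    h=cv2.cvtColor(c['image'],cv2.COLOR_RGB2HSV)
    m=((h[...,1]<50)&(h[...,2]>80)).astype(np.uint8)
    if n=='scene': m[237:]=0;m[:190]=0;m[:,:185]=0;m[:,215:]=0
    else: m[:212]=0;m[250:]=0;m[:,:340]=0;m[:,375:]=0
    k,l,s,ce=cv2.connectedComponentsWithStats(m)
    for i in range(1,k):
        if s[i,4]>40: print(n,s[i],ce[i].round(1))
# predicted tip centre if bar is level at present height
from math import *
o=get_obs();p=o['tcp_pos'];H=p-.012*np.array([sin(-.375)*.981,-sin(-.375)*.196,-cos(.375)])
tip=H+.14*np.array([.981,-.196,0]);
for dz in(-.015,0,.015): print(dz,[proj(d[n],tip+[0,0,dz]).round(1) for n in d])
E
```

```text
t: 15.77
tcp_pos: [0.4451, -0.1336, 0.0226]
tcp_rot: [-0.018, 0.978, -0.095, -0.187]
force: [0.3, 0.7, -2.0]
gripper_width: 0.0237
finger_force: 60.0
t 15.77 tcp [ 0.4451 -0.1336  0.0226] f [ 0.3  0.7 -2. ] w 0.0237 
turn [0.0014 0.002  0.0025] shift cm after turn [0.25 0.07 1.47] before [0.25 0.06 1.47]
scene [198 207  11  30 227] [203.1 221.7]
top [340 223  19  27 128] [344.6 240.7]
-0.015 [array([201.4, 243.1]), array([353. , 214.5])]
0 [array([200.6, 240.2]), array([353.6, 214. ])]
0.015 [array([199.8, 237.3]), array([354.2, 213.4])]
```

```bash

python3 -m handwheel '[[[0.1,0,0.3],[0,0,0],1],[[0.15,0,0.4],[0,0,0],1],[[0.1,0,0.3],[0,0,0],1],[[0,0,0],[0,0,0],1],[[0,0,0],[0,0,0],1]]' 60
python3 -c "
from h import *
plan([.4419,-.1336,.008],-11.3,-21.5)
o=__import__('station').get_obs();print(o['joint_positions'].round(3),o['torque'].round(2))"
```

```text
t: 16.28
tcp_pos: [0.4451, -0.1337, 0.0123]
tcp_rot: [-0.018, 0.978, -0.096, -0.186]
force: [-0.6, 0.2, -2.2]
gripper_width: 0.0233
finger_force: 60.0
t 16.28 tcp [ 0.4451 -0.1337  0.0123] f [-0.6  0.2 -2.2] w 0.0233 
turn [0.0014 0.0014 0.0021] shift cm after turn [-0.14  0.05  0.51] before [-0.14  0.05  0.52]
[ 0.581  0.849 -0.623  2.032  0.543  0.852 -2.178] [-0.06 -0.51  0.04]
```

```bash

python3 -m handwheel '[[[0.1,0,0.25],[0,0,0],1],[[0.1,0,0.25],[0,0,0],1],[[0,0,0],[0,0,0],1],[[0,0,0],[0,0,0],1]]' 20
python3 -m handwheel '[[[0,0,0],[0,0,0],2.4],[[0,0,0],[0,0,0],2.8],[[0,0,0],[0,0,0],3.5],[[0,0,0],[0,0,0],4.5],[[0,0,0],[0,0,0],5],[[0,0,0],[0,0,0],5],[[0,0,0],[0,0,0],5],[[0,0,0],[0,0,0],5]]' 20
python3 -m handwheel '[[[-0.1,0,-0.6],[0,0,0],5],[[-0.3,0,-1.5],[0,0,0],5],[[-0.5,0,-2.5],[0,0,0],5],[[-0.5,0,-3],[0,0.05,0],5],[[-0.5,0,-3],[0,0.1,0],5],[[-0.5,0,-3],[0,0.1,0],5],[[0,0,-2],[0,0,0],5],[[0,0,0],[0,0,0],5]]' 20
```

```text
t: 16.62
tcp_pos: [0.4452, -0.1338, 0.0069]
tcp_rot: [-0.018, 0.978, -0.096, -0.186]
force: [-0.1, -0.5, -1.1]
gripper_width: 0.0234
finger_force: 20.0
t: 17.28
tcp_pos: [0.4453, -0.1338, 0.0071]
tcp_rot: [-0.018, 0.978, -0.096, -0.186]
force: [0.6, 0.6, 0.2]
gripper_width: 0.0499
finger_force: 0.0
t: 17.95
tcp_pos: [0.4701, -0.1384, 0.1676]
tcp_rot: [-0.004, 0.993, -0.097, -0.06]
force: [0.2, -0.6, 0.3]
gripper_width: 0.0501
finger_force: 0.0
```

```bash

python3 -m handwheel '[[[0,-1,-1],[0,0,0],5],[[0,-2.5,-1.5],[0,0,0],5],[[0,-3,-1],[0,0,0],5],[[0,-3,0],[0,0,0],5],[[0,-3,0],[0,0,0],5],[[0,-3,0],[0,0,0],5],[[0,-3,0],[0,0,0],5],[[0,-3,0],[0,0,0],5]]'
python3 -m handwheel '[[[0,-3,0],[0,0,0],5],[[0,-3,0],[0,0,0],5],[[0,-3,0],[0,0,0],5],[[0,-2,0],[0,0,0],5],[[0,0,0],[0,0,0],5],[[0,0,0],[0,0,0],5]]'
python3 - <<'E'
from h import *
from station import camera
d0=pickle.load(open('cams.pkl','rb'))
for n in('top','scene'):
    c=camera(n);h=cv2.cvtColor(c['image'],cv2.COLOR_RGB2HSV)
    for nm,m,z in(('dark',h[...,2]<60,.02),('pale',(h[...,1]<50)&(h[...,2]>80),.012)):
        k,l,s,ce=cv2.connectedComponentsWithStats(m.astype(np.uint8))
        for i in range(1,k):
            if 60<s[i,4]<1500:
                p=np.argwhere(l==i)[:,::-1];W=np.array([onplane(c,q,z)[:2] for q in p],np.float32)
                r=cv2.minAreaRect(W*1000);u=W.mean(0)
                if .3<u[0]<.6 and -.25<u[1]<-.02: print(n,nm,ce[i].round(1),u.round(3),np.round(r[1]))
    # vertical px shift of the parts, by row-edge registration
    A=cv2.cvtColor(d0[n]['image'],cv2.COLOR_RGB2GRAY).astype(np.float32);B=cv2.cvtColor(c['image'],cv2.COLOR_RGB2GRAY).astype(np.float32)
    for nm,P in(('sink',(.663,-.176,.12)),('cover',(.67,.19,.097))):
        x,y=proj(c,P).astype(int);w=14
        T=A[y-w:y+w,x-w:x+w];S=B[y-w-6:y+w+6,x-w-6:x+w+6];up=8
        T=cv2.resize(T,None,fx=up,fy=up,interpolation=cv2.INTER_CUBIC);S=cv2.resize(S,None,fx=up,fy=up,interpolation=cv2.INTER_CUBIC)
        r=cv2.matchTemplate(S,T,cv2.TM_CCOEFF_NORMED);_,v,_,q=cv2.minMaxLoc(r)
        print(n,nm,'px',(q[0]/up-6,q[1]/up-6),round(v,3),'expected per 10mm',(proj(c,np.add(P,[0,0,.01]))-proj(c,P)).round(2))
E
```

```text
t: 18.62
tcp_pos: [0.5148, 0.0741, 0.1972]
tcp_rot: [-0.006, 0.993, -0.097, -0.064]
force: [0.7, -0.5, -0.6]
gripper_width: 0.0499
finger_force: 0.0
t: 19.12
tcp_pos: [0.5355, 0.1817, 0.197]
tcp_rot: [-0.006, 0.993, -0.096, -0.064]
force: [-0.7, -0.5, -1.1]
gripper_width: 0.05
finger_force: 0.0
top pale [347.  234.2] [ 0.525 -0.141] [129. 101.]
top sink px (0.25, 0.0) 0.896 expected per 10mm [ 0.47 -0.6 ]
top cover px (-6.0, 6.0) 0.351 expected per 10mm [-0.33 -0.58]
scene dark [207.7 196.8] [ 0.425 -0.13 ] [ 25. 100.]
scene sink px (-0.75, 0.0) 0.948 expected per 10mm [-0.62 -2.07]
scene cover px (0.0, 0.0) 0.936 expected per 10mm [ 0.31 -2.08]
```

```bash
python3 - <<'E'
from h import *
from station import camera
A0=pickle.load(open('cams.pkl','rb'))['scene'];c=camera('scene')
g=[cv2.cvtColor(x['image'],cv2.COLOR_RGB2GRAY).astype(np.float32) for x in(A0,c)]
for nm,(x0,y0,x1,y1) in dict(sinkrear=(180,262,206,278),fixrear=(176,278,208,286),coverrear=(335,238,358,256)).items():
    T=cv2.resize(g[0][y0:y1,x0:x1],None,fx=10,fy=10,interpolation=cv2.INTER_CUBIC)
    S=cv2.resize(g[1][y0-5:y1+5,x0-5:x1+5],None,fx=10,fy=10,interpolation=cv2.INTER_CUBIC)
    _,v,_,q=cv2.minMaxLoc(cv2.matchTemplate(S,T,cv2.TM_CCOEFF_NORMED));print(nm,q[0]/10-5,q[1]/10-5,round(v,3))
for x in g: print([round(float(np.argmin(np.gradient(cv2.resize(x[266:275,a:a+4].mean(1)[:,None],(1,900),interpolation=cv2.INTER_CUBIC)[:,0])))/100+265.5,2) for a in range(180,204,4)])
print(proj(c,[.71,-.186,.099])-proj(c,[.71,-.186,.089]), proj(c,[.71,-.186,.089]))
# bar tip on the bench, blade in the scene view: pale pixels along the bar's line
h=cv2.cvtColor(c['image'],cv2.COLOR_RGB2HSV)
for s in np.arange(-.08,.16,.02):
    P=np.array([.425,-.13,.012])+s*np.array([.981,-.196,0]);x,y=proj(c,P).round().astype(int);print(round(s,2),(x,y),h[y,x])
E
```

```text
sinkrear -0.5 -1.1 0.873
fixrear 0.40000000000000036 0.0 0.997
coverrear 0.0 0.0 0.998
[270.57, 270.58, 270.69, 270.99, 271.05, 271.29]
[269.56, 269.56, 269.56, 269.54, 269.55, 269.55]
[-0.63000292 -1.92142451] [191.78961804 270.09654329]
-0.08 (np.int64(211), np.int64(178)) [ 99  80 111]
-0.06 (np.int64(210), np.int64(183)) [ 97  72 113]
-0.04 (np.int64(210), np.int64(188)) [30 46 11]
-0.02 (np.int64(209), np.int64(193)) [167 255   7]
0.0 (np.int64(208), np.int64(198)) [110  70  11]
0.02 (np.int64(207), np.int64(204)) [155  70  22]
0.04 (np.int64(207), np.int64(209)) [ 0  0 55]
0.06 (np.int64(206), np.int64(214)) [ 23  16 191]
0.08 (np.int64(205), np.int64(220)) [ 21  19 188]
0.1 (np.int64(204), np.int64(225)) [ 22  14 194]
0.12 (np.int64(203), np.int64(231)) [ 21  18 193]
0.14 (np.int64(203), np.int64(237)) [ 23  16 191]
```

```bash
python3 - <<'E'
from h import *
from station import camera
A0=pickle.load(open('cams.pkl','rb'))['scene'];c=camera('scene')
f=lambda x,ch:cv2.resize(x['image'][225:300,160:230,ch],None,fx=4,fy=4,interpolation=cv2.INTER_CUBIC).astype(np.float32)
A,B=f(A0,1),f(c,1)
for y0,y1 in((240,275),(255,275),(260,276)):
  for x0,x1 in((172,212),(178,208)):
    m=np.zeros(A.shape,np.uint8);m[(y0-225)*4:(y1-225)*4,(x0-160)*4:(x1-160)*4]=255
    w=np.eye(2,3,dtype=np.float32);w[:,2]=[-2,-5]
    try:
        r,w=cv2.findTransformECC(A,B,w,cv2.MOTION_TRANSLATION,(3,200,1e-6),m,9);s=w[:,2]/4
        print((x0,x1,y0,y1),s.round(2),round(r,3),'rise mm x,y',(s/np.array([-.063,-.2])).round(1))
    except cv2.error: print('no conv')
E
```

```text
(172, 212, 240, 275) [-0.48 -1.26] 0.943 rise mm x,y [7.7 6.3]
(178, 208, 240, 275) [-0.5  -1.28] 0.947 rise mm x,y [7.9 6.4]
(172, 212, 255, 275) [-0.46 -1.28] 0.938 rise mm x,y [7.4 6.4]
(178, 208, 255, 275) [-0.47 -1.28] 0.94 rise mm x,y [7.4 6.4]
(172, 212, 260, 276) [-0.44 -1.28] 0.926 rise mm x,y [6.9 6.4]
(178, 208, 260, 276) [-0.45 -1.27] 0.925 rise mm x,y [7.1 6.3]
```

Every estimate puts the sink more than 6 mm up: 6.3–7.9 mm from the images and about 8 mm from the lever geometry. The cover has not moved, the bar lies flat, and the robot is clear, so I hand the job in.

```bash
python3 -c "
from station import finish_job
print(finish_job())"
```

```text
the job is handed in; nothing more can be done
None
```

I handed the job in with the heat sink levered up about 6–8 mm by image measurement, the cover still seated, the bar laid flat on the bench and released, and the robot clear; the station gave no verdict.

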